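Clip a specimen slide into the sprung stage holder

ROBOT

A 6-joint arm with a two-finger parallel gripper is mounted at the origin on a cart in front of the work surface, level with it; the furniture and walls round the work are solid. World frame = base frame: x ahead of the robot, y to its left, z up, the work surface at z = 0. Lengths are in m, angles in rad, forces in N, time in s.
With the tool pointing down it reaches from about 0.25 to 0.775 m from the base axis. Payload 4 kg.
Tool frame: the origin (TCP) lies midway between the tips of the shut fingers; the grasp point (between the pads) lies 19 mm behind it (grip_point_offset is the distance from the TCP to the grasp point, in m); z points along the fingers, y is the line along which they close (so a half turn about z gives the same grasp; the last joint's range is limited). The gripper opens to 94 mm and grips with 3 to 60 N. Pads are 16 mm wide; open, the fingers measure 119 mm over their backs; the gripper's body (75 mm by 177 mm) begins 78 mm behind the grasp point.
Start: joints at [-1.412, 0.087, 1.371, -0, 1.684, -0.103], TCP at [0.142, -0.531, 0.206] pointing down, gripper open.
Joint ranges: [-3.1, 3.1], [-0.76, 2.03], [0.27, 2.55], [-1.08, 4.22], [0.17, 2.65], [-2.57, 2.57]. Speed limits (rad/s): [2.79, 2.79, 3.14, 3.14, 3.14, 3.14].

INTERFACE

Orientations are given as a unit quaternion [x, y, z, w].
In Python, from plant import move_ptp, move_l, move_joints, grip, dwell, inverse_kinematics, snapshot, IKError, close_job, current_time, current_joints, current_joint_velocities, current_joint_efforts, current_eef_pos, current_eef_rot, current_contact_force, current_moment, current_gripper_width, current_finger_force, grip_point_offset gives the robot as it stands. The module is installed in compiled form; this text tells all that it offers. Calls block until the motion is done:
- move_ptp(position, orientation): joint-space move of the TCP to a pose.
- move_l(position, ori=None, feed=0.15): straight line of the TCP; ori=None keeps the orientation; feed is the mean speed in m/s.
- move_joints(angles): joint-space move.
- grip(opening): finger opening in m; the grip force is fixed at half the most; returns when the fingers have stopped.
- dwell(seconds).
- inverse_kinematics(position, orientation): joint angles nearest the present ones, or None.
- snapshot(name): name is "side" or "top"; returns a dict with "pixels" (480x640x3 uint8, red, green, blue), "depth" (480x640 float32, m along the optical axis (not along the pixel's ray), 0 where there is no reading), "mtx" (3x3 intrinsics, pixels), "R" (3x3) and "t" (3): a world point X has camera coordinates R X + t. Camera axes: x right, y down, z forward; pixel columns grow to the right and rows downward; lengths in m; the calibration is good to about 2 mm. A picture is of the moment at which its call begins.
A pose or a line that the arm cannot do raises IKError and nothing moves.
- close_job(): hands the job in; it is judged then, once.
Readings, each from a call of its own:
- current_time(): time.
- current_joints(): joint angles.
- current_joint_velocities(): joint speeds.
- current_joint_efforts(): joint torques, N m.
- current_eef_pos(): TCP position.
- current_eef_rot(): TCP orientation.
- current_contact_force(): force on the tool from outside, world axes, zero at the start.
- current_moment(): the same for the moment, N m.
- current_gripper_width(): finger opening in m.
- current_finger_force(): force on a finger pad.
Only numpy, scipy, OpenCV 4.12 (cv2) and the standard library are available. Lean on these libraries where they do the work, as an engineer would, in place of code of your own. Each camera call takes 0.05 s, during which the arm holds its last target. There are 200 camera calls.

TASK

Pick up the specimen slide (the steel plate with cut corners that carries a mortar cube) and mount it in the stage holder: lay it flat on the stage with one long edge along the guide rail, use the slide to draw the sprung curved arm back as you push it in, and ease it home gently until its end meets the end stop, whose exact setting you must feel for. Press it lightly on the stop and let go, so that the arm keeps it clamped against rail and stop; leave the other things on the bench alone.

Things in the scene. Friction and masses are not known exactly. Their poses are not given: they have to be found in the camera images.
- stage: Stage holder, fixed on the bench: aluminium plate 200 (x) x 124 (y) x 10 mm, origin at the centre of its underside, z up, top at z = 10 mm. The slide goes in along +x from the open -x end, its length along x, between rail (+y side) and arm (-y side), until it meets the end stop. Friction of the sliding faces about 0.38. Home, the slide's middle is at y = +6 mm, x = +27 to +43 mm.
- stop_bracket: Dark steel foot 34 x 50 x 10 mm, fixed beyond the stage's +x end; origin at the centre of its underside (stage x = +118, y = +12 mm), axes as the stage's. It carries the end stop, a block 36 mm wide (y), 10 mm high, its face 35 mm to -x of this origin give or take 8 mm: clamped differently each time, not measured. It holds firm; more than 20 N on it spoils the job.
- clip_arm (a joint): Sprung curved steel arm, 7 mm thick, 2 to 12 mm above the plate, upright pivot at stage x = +89, y = -28 mm, nose on a 92 mm radius. 0 = rest, nose towards the rail; grows (rad, to 0.35) as it is drawn back. Spring force at the nose about 3 N at rest, 4 N drawn. Reads about 0.18 while the slide's long edge passes it, 0.02 to 0.14 with the slide home.
- clip_nose (a point): Centre of the arm's nose, an upright pin 14 mm across, 9 mm high; at rest at stage x = -1.7, y = -14.5 mm. With the slide on the rail its front cut corner meets the nose when its middle is at stage x = -50 mm and wedges it back (about 12 N; off the rail by over 4 mm it jams). Near home the nose drops behind the rear cut corner; it clamps, but is too weak to push the slide home.
- slide_grip (a point): Where to grip the specimen slide: on its upright axis, 36 mm above its underside, inside the mortar cube (50 x 50 x 50 mm, top 56 mm above the underside). Axes: x along the slide's length, z up. Gripped here, fingertips stay above rail and arm. In all about 0.28 kg; starts flat on the bench to the left of the stage.
- bare_cube: Bystander: bare mortar cube 51 x 50 x 51 mm without a plate, origin at the centre of its underside. Leave alone.
- timer: Bystander: small flat white timer 62 x 62 x 20 mm, origin at the centre of its underside. Leave alone.
- weight: Bystander: knobbed weight, 30 mm across, 42 mm high, origin at the centre of its underside. Leave alone.
- slide: The specimen slide: flat steel plate 96 (x) x 60 (y) x 6 mm, all four corners cut off (26 mm along x, 18 mm along y, so end faces 24 mm, long edges 44 mm), same either way round, with a grey mortar cube bonded square on its middle. Origin at the centre of its underside, axes as its grip point's. Not to be pressed hard on the stage (60 N in all).
- rail_mid (a point): Middle of the fixed guide rail's inner face, at stage x = +5, y = +36 mm, 4 mm above the plate. The rail is straight along the stage's x, from x = -80 to +90 mm, 8 mm high, 12 mm thick.

How it is judged:
On the way:
1. the sprung arm is drawn back (value of joint clip_arm above 0.025 rad), for 0.1 s.
At the end, for the whole second after the job is handed in: The slide lies flat on the stage (under 2 mm high, tilt under 0.04 rad), its long edge on the guide rail (within 2 mm, turned less than 0.04 rad), its end still bearing on the end stop (touching it with over 0.1 N), the sprung arm held off its rest (over 0.008 rad), all released and at rest (contact force between slide and stop_bracket above 0.1 N and value of joint clip_arm above 0.008 rad and y of slide_grip in the frame of stage between 0.004 and 0.008 m and x of slide_grip in the frame of stage between 0.024 and 0.046 m and z of slide_grip in the frame of stage below 0.048 m and angle between slide_grip's own z axis and vertical below 0.04 rad and angle between the x axis of slide_grip and the x axis of stage, either way round below 0.04 rad and linear speed of slide below 0.01 m/s).
It fails at once if the slide is pressed on the end stop with more than 20 N (contact force between slide and stop_bracket above 20 N).
It fails at once if the slide is pressed on the stage or its arm with more than 60 N (contact force between slide and stage above 60 N).
It fails at once if a bystander is moved by more than 20 mm (distance of any of bare_cube, timer, weight from where it was at the start of the episode above 0.02 m).
It also fails if it takes over 72 s, if anything falls off the work surface, if the arm or the gripper's body presses on something with over 40 N, if the wrist force passes 120 N, or if a joint passes its speed limit or range.

## Working session

There is one attempt and no reset: what is moved stays moved. The work goes in short steps, each a Python script; the robot and the scene stay as the last script left them, time stands still between calls to the robot, and variables do not carry over. Pictures are saved under pics/ and viewed, at most 10 in all, crops included, and the job is handed in when it is done.

```bash
mkdir -p pics; python3 - <<'E'
from plant import *
import cv2,numpy as np
for n in("top","side"):
    s=snapshot(n); cv2.imwrite(f"pics/{n}0.png",s["pixels"][:,:,::-1]); np.savez(f"{n}0.npz",**s)
    print(n,s["mtx"].round(1).tolist(),"C",(-s["R"].T@s["t"]).round(3),s["R"].round(3).tolist())
print(current_time(),current_eef_pos(),current_eef_rot(),current_gripper_width(),grip_point_offset)
E
```

```text
top [[484.4, 0.0, 309.1], [0.0, 484.4, 241.2], [0.0, 0.0, 1.0]] C [0.474 0.232 0.912] [[-0.015, -0.999, -0.045], [-0.997, 0.019, -0.081], [0.081, 0.044, -0.996]]
side [[553.3, 0.0, 313.0], [0.0, 553.3, 240.8], [0.0, 0.0, 1.0]] C [0.255 0.968 0.837] [[-0.942, -0.334, 0.01], [-0.242, 0.662, -0.709], [0.231, -0.671, -0.705]]
0.1 [ 0.14227218 -0.5307805   0.2044244 ] [ 9.91445530e-01  1.30517386e-01 -1.67141098e-05 -9.86104232e-04] 0.09353961600629379 0.0188
```

View pics/top0.png

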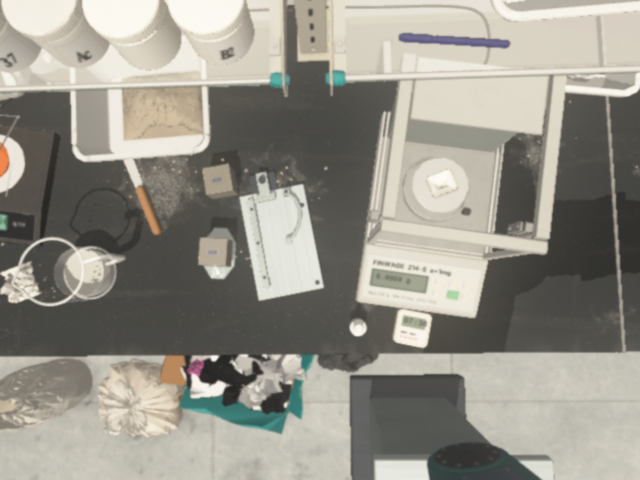

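View pics/side0.png

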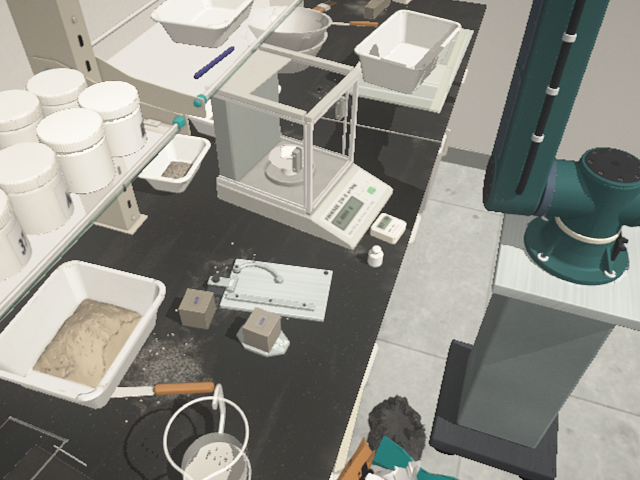

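The top view shows the slide with its cube at about (216,252), the stage with its plate corners at about (240,195), (303,185), (323,288) and (260,300), and the stop bracket at (264,185). The bare cube is at (218,180), the weight at (358,327) and the timer at (412,328). In the side view the slide's cube is at (263,328) and the stage at (278,290). The rail is the dotted strip on the stage's left (+y) side.

```bash
cat > vis.py <<'E'
import numpy as np,cv2
def ray(s,uv,z):
    "pixels (N,2) -> world points on plane z"
    uv=np.atleast_2d(uv).astype(float); d=np.c_[uv,np.ones(len(uv))]@np.linalg.inv(s["mtx"]).T@s["R"]
    C=-s["R"].T@s["t"]; return C+d*((z-C[2])/d[:,2])[:,None]
def cloud(s):
    v,u=np.indices(s["depth"].shape); d=s["depth"][...,None]
    c=np.dstack([u,v,np.ones_like(u)])@np.linalg.inv(s["mtx"]).T*d
    return (c-s["t"])@s["R"]
def big(m):
    cs,_=cv2.findContours(m.astype(np.uint8),cv2.RETR_EXTERNAL,cv2.CHAIN_APPROX_NONE)
    return max(cs,key=cv2.contourArea)[:,0]
def rect(P):
    (c,wh,a)=cv2.minAreaRect((P[:,:2]*1000).astype(np.float32)); return np.round(c,1),np.round(wh,1),round(a,2)
E
python3 - <<'E'
from vis import *
rois={"top":dict(stage=(235,165,330,305),slide=(192,222,240,282),bare=(200,160,238,200)),
 "side":dict(stage=(205,255,338,322),slide=(236,300,292,358),bare=(175,285,216,330))}
for n in("top","side"):
    s=dict(np.load(f"{n}0.npz")); P=cloud(s); hsv=cv2.cvtColor(s["pixels"],cv2.COLOR_RGB2HSV); g=s["pixels"].mean(2)
    for k,(a,b,c,d) in rois[n].items():
        R=np.zeros(g.shape,bool); R[b:d,a:c]=1
        if k=="stage":
            m=R&(g>130); ct=big(m); hit=m&(s["depth"]>0)
            print(n,k,"z med",np.median(P[hit][:,2]),rect(ray(s,ct,.010)))
        else:
            top=R&(P[...,2]>.045)&(P[...,2]<.075)&(s["depth"]>0); print(n,k,"depth top n",top.sum(),"z",np.median(P[top][:,2]))
            z=.056 if k=="slide" else .051
            print("  top rect",rect(ray(s,big(top),z)),"cloud med",np.median(P[top],0).round(4))
            if k=="slide":
                m=R&(g>70); print("  plate",rect(ray(s,big(m),.006)))
    x0,y0,w,h=(185,155,150,155) if n=="top" else (170,245,170,120)
    cv2.imwrite(f"pics/{n}0c.png",cv2.resize(s["pixels"][y0:y0+h,x0:x0+w,::-1],None,fx=3.8 if n=="top" else 4.6,fy=3.8 if n=="top" else 4.6,interpolation=cv2.INTER_CUBIC))
E
```

```text
top stage z med 0.009769810790427947 (array([566.9, 328.7]), array([237.8, 126.9]), 10.44)
top slide depth top n 795 z 0.05549464860077669
  top rect (array([529.3, 440.6]), array([52.1, 50.2]), 85.53) cloud med [0.5287 0.4403 0.0555]
  plate (array([532.8, 449.1]), array([ 90.2, 113.1]), 89.82)
top bare depth top n 750 z 0.049647941049000624
  top rect (array([661., 434.]), array([51.1, 50.6]), 8.94) cloud med [0.6616 0.4341 0.0496]
side stage z med 0.010576308029095437 (array([564.2, 343.2]), array([239.1, 152.3]), 10.31)
side slide depth top n 783 z 0.05569286814895957
  top rect (array([526.7, 446.7]), array([56.4, 53.7]), 85.85) cloud med [0.5267 0.447  0.0557]
  plate (array([539.1, 421.9]), array([105.5, 129.5]), 21.16)
side bare depth top n 640 z 0.05012225750316021
  top rect (array([659.4, 438.8]), array([51.1, 54.2]), 9.7) cloud med [0.6595 0.4379 0.0501]
```

View pics/top0c.png

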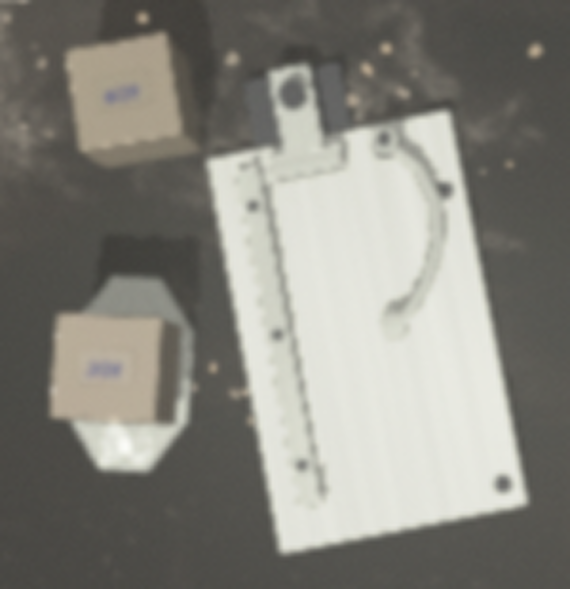

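The crop shows the slide plate's octagon round a cube whose top face spans about (55–165, 315–420) in crop pixels. The stage plate corners are at (210,157), (448,112), (527,505) and (280,552). The rail is on the left and the arm's nose is at (395,322). Next I fit the plate's edges in both views.

```bash
cat > fit.py <<'E'
from vis import *
def stage(s,c0,z=.010):
    "stage plate from 4 approximate corner pixels in order (+x+y, +x-y, -x-y, -x+y): line fits to bright contour"
    g=cv2.GaussianBlur(s["pixels"],(3,3),0).mean(2); roi=np.zeros(g.shape,np.uint8)
    cv2.fillConvexPoly(roi,(c0.mean(0)+(c0-c0.mean(0))*1.2).astype(int),1)
    p=big((g>125)&(roi>0)).astype(float); L=[]
    for i in range(4):
        a,b=c0[i],c0[(i+1)%4]; t=(b-a)/np.linalg.norm(b-a); n=np.array([-t[1],t[0]]); l=np.linalg.norm(b-a)
        q=p[(abs((p-a)@n)<3)&((p-a)@t>6)&((p-a)@t<l-6)]
        v=cv2.fitLine(q.astype(np.float32),cv2.DIST_HUBER,0,.01,.01).ravel(); L.append(np.cross([*v[2:],1],[*(v[2:]+v[:2]),1]))
    C=np.array([np.cross(L[i-1],L[i]) for i in range(4)]); C=C[:,:2]/C[:,2:]
    W=ray(s,C,z)[:,:2]; e=W[0]-W[3]+W[1]-W[2]
    return C,W,W.mean(0),np.arctan2(e[1],e[0])
E
python3 - <<'E'
from fit import *
s=dict(np.load("top0.npz")); t=dict(np.load("side0.npz"))
ct=np.array([[210,157],[448,112],[527,505],[280,552]])/3.8+[185,155]
C,W,m,a=stage(s,ct); print("top",C.round(1).tolist(),W.round(4).tolist(),m,np.degrees(a),[np.linalg.norm(W[i]-W[i-1]).round(4) for i in range(4)])
# predicted side-view corners from top result
X=np.c_[W,np.full(4,.01)]@t["R"].T+t["t"]; uv=X@t["mtx"].T; uv=uv[:,:2]/uv[:,2:]; print("side pred",uv.round(1).tolist())
for nm,q,r in(("top",s,(192,222,240,282)),("side",t,(236,300,292,358))):
    P=cloud(q); M=np.zeros(q["depth"].shape,bool); M[r[1]:r[3],r[0]:r[2]]=1
    M&=abs(P[...,2]-.0556)<.0035
    print(nm,"cube",M.sum(),rect(ray(q,big(M),.056)), rect(P[M]))
g=cv2.resize(t["pixels"][245:365,170:340,::-1],None,fx=4.6,fy=4.6,interpolation=cv2.INTER_CUBIC)
for u in uv: cv2.circle(g,tuple(((u-[170,245])*4.6+2).astype(int)),4,(0,0,255),1)
cv2.imwrite("pics/side0d.png",g)
E
```

```text
top [[238.5, 196.1], [302.9, 183.7], [323.8, 287.7], [258.2, 300.5]] [[0.6367, 0.4039], [0.6575, 0.2812], [0.4614, 0.2451], [0.4393, 0.3676]] [0.54870851 0.32445565] 10.42143845083535 [np.float64(0.2007), np.float64(0.1244), np.float64(0.1994), np.float64(0.1244)]
side pred [[218.5, 304.2], [236.2, 257.3], [332.4, 269.4], [323.2, 318.3]]
top cube 746 (array([529.2, 441.5]), array([50.2, 50. ]), 86.54) (array([529.3, 442. ]), array([50.4, 49.9]), 86.44)
side cube 669 (array([527.4, 444.9]), array([53.4, 51.7]), 86.46) (array([528.2, 443.2]), array([53., 51.]), 86.09)
```

View pics/side0d.png

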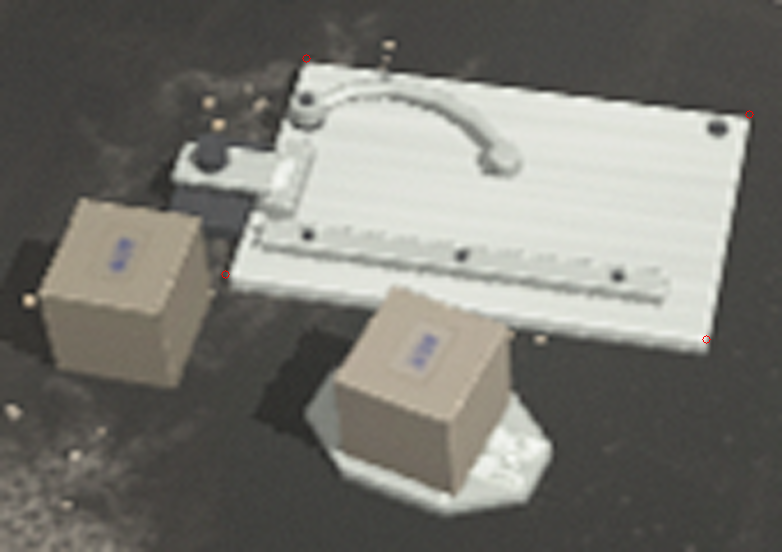

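The top-view stage fit projects onto the side-view corners to within about 1 px, with corners near (307,58), (750,115), (707,340) and (226,274) in the crop. The two views agree on the cube to about 2 mm. The next check is how tall the balance is, since the arm has to swing past it.

```bash
cat > rob.py <<'E'
from plant import *
import numpy as np
from scipy.spatial.transform import Rotation as Ro
def q(yaw):
    "tool down, closing axis y along heading yaw"
    c,s=np.cos(yaw),np.sin(yaw); return Ro.from_matrix(np.array([[-s,c,0],[c,s,0],[0,0,-1.]])).as_quat()
S0=np.array([.5487,.325]); A=np.radians(10.42)
def st(x,y): return S0+np.array([[np.cos(A),-np.sin(A)],[np.sin(A),np.cos(A)]])@[x,y]
E
python3 - <<'E'
from rob import *
from vis import *
P=cloud(dict(np.load("side0.npz"))).reshape(-1,3)
for lo,hi in((.05,.1),(.1,.2),(.2,.5)):
    b=P[(P[:,2]>lo)&(P[:,2]<hi)&(P[:,1]>-.35)&(P[:,1]<.55)&(P[:,0]>.2)&(P[:,0]<.9)]
    print(lo,len(b),np.percentile(b,[1,99],0).round(3).tolist() if len(b) else "")
for n in (0,np.pi):
    for p,y in(((.28,-.2,.42),-.06),((.3,.2,.42),-.06),((.5285,.443,.15),-.06),((.5285,.443,.017),-.06),((*st(-.062,.003),.027),A),((*st(.043,.006),.027),A)):
        j=inverse_kinematics(p,q(y+n)); print(p[:2],None if j is None else np.round(j,2))
print(np.round(current_joints(),3))
E
```

```text
0.05 11315 [[0.463, -0.057, 0.05], [0.899, 0.541, 0.096]]
0.1 4158 [[0.202, -0.044, 0.101], [0.761, 0.173, 0.199]]
0.2 35947 [[0.203, -0.219, 0.208], [0.896, 0.545, 0.46]]
(0.28, -0.2) [-0.79 -0.3   1.29 -0.    2.15 -0.73]
(0.3, 0.2) [ 0.43 -0.27  1.27 -0.    2.14  0.49]
(0.5285, 0.443) [ 0.62  0.42  1.08 -0.    1.65  0.68]
(0.5285, 0.443) [ 0.62  0.49  1.25 -0.    1.41  0.68]
(np.float64(0.48717989193859396), np.float64(0.3167370523350969)) [ 0.48  0.26  1.54 -0.    1.35  0.3 ]
(np.float64(0.5899056863136481), np.float64(0.33867813640161637)) [ 0.44  0.46  1.27 -0.    1.41  0.26]
(0.28, -0.2) [-0.79 -0.3   1.29 -0.    2.15  2.42]
(0.3, 0.2) None
(0.5285, 0.443) [ 0.62  0.42  1.08 -0.    1.65 -2.47]
(0.5285, 0.443) [ 0.62  0.49  1.25 -0.    1.41 -2.47]
(np.float64(0.48717989193859396), np.float64(0.3167370523350969)) None
(np.float64(0.5899056863136481), np.float64(0.33867813640161637)) None
[-1.412  0.088  1.372  0.     1.684 -0.103]
```

```bash
python3 - <<'E'
from rob import *
y=np.radians(-3.5); p=(.5285,.443)
move_ptp((.28,-.2,.42),q(y)); print(current_time())
move_ptp((.3,.2,.42),q(y)); move_ptp((*p,.12),q(y)); print(current_time())
move_l((*p,.017),feed=.1); f0=np.array(current_contact_force()); print("F",f0.round(2),current_eef_pos(),current_time())
grip(.045); print("w",current_gripper_width(),current_finger_force(),current_contact_force(),current_time())
move_l((*p,.06),feed=.1); print(current_eef_pos(),np.round(current_contact_force(),2),current_gripper_width(),current_time())
import cv2
s=snapshot("top"); np.savez("top1.npz",**s)
t=snapshot("side"); np.savez("side1.npz",**t)
cv2.imwrite("pics/held.png",np.hstack([cv2.resize(s["pixels"][140:320,130:340],(400,343)),cv2.resize(t["pixels"][200:380,150:360],(400,343))])[:,:,::-1])
E
```

```text
1.6417
4.7667
F [-0.42  0.15  0.54] [0.52914911 0.44346805 0.01819713] 5.95
w 0.05008405320594722 29.997276663780212 [ 0.24456225 -0.39584372  0.31051648] 6.6917
[0.52838606 0.4429356  0.0600232 ] [-0.57 -0.23 -3.28] 0.049981075459687496 7.275
```

View pics/held.png

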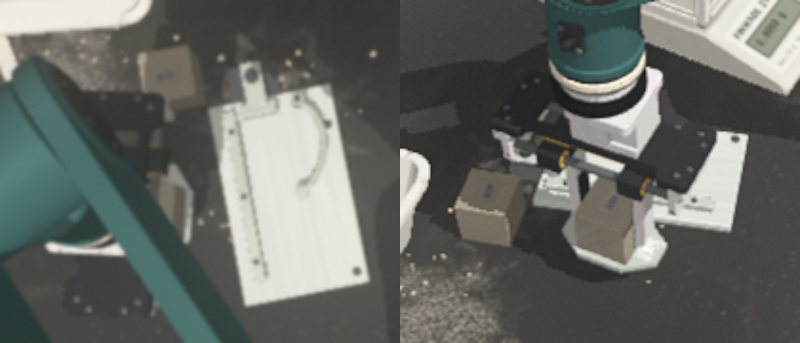

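The held picture shows the slide gripped square in both views: cube at about (170,205) on the left and (605,220) on the right, plate level. Next: carry it over the stage, lower until contact and feel for the rail.

```bash
cat >> rob.py <<'E'
def F():
    "mean tool force in stage axes"
    v=[]
    for _ in range(4): dwell(.02); v.append(current_contact_force())
    f=np.mean(v,0); c,s=np.cos(A),np.sin(A); return np.array([c*f[0]+s*f[1],-s*f[0]+c*f[1],f[2]])
def pos():
    p=np.array(current_eef_pos()); d=p[:2]-S0; c,s=np.cos(A),np.sin(A); return np.array([c*d[0]+s*d[1],-s*d[0]+c*d[1],p[2]])*1000
def go(x,y,z,feed=.05): move_l((*st(x/1000,y/1000),z/1000),q(A),feed=feed)
E
python3 - <<'E'
from rob import *
move_l((*st(-.066,0),.06),q(A),feed=.15); dwell(.2); f0=F(); print("free",f0.round(2),pos().round(2),current_time())
go(-66,0,31)
for z in np.arange(30,22,-.5):
    go(-66,0,z); f=F()-f0
    if f[2]>3: break
print("down",z,f.round(2),pos().round(2),current_time())
go(-66,0,z+.3)
for y in np.arange(1,13,.7):
    go(-66,y,z+.3); f=F()-f0
    if f[1]<-4: break
print("rail",y,f.round(2),pos().round(2),current_time()); np.save("f0.npy",f0)
E
```

```text
free [ 0.11 -0.07 -2.46] [-65.85   0.45  59.84] 8.7083
down 26.5 [-1.32 -0.41  3.55] [-6.594e+01  3.000e-02  2.695e+01] 11.975
rail 6.6 [-0.68 -5.04  7.56] [-65.9    5.79  26.97] 15.075
```

```bash
python3 - <<'E'
from rob import *
f0=np.load("f0.npy"); x,y,z=-66,6.3,26.9
while x<20:
    x+=2.5; go(x,y,z,.04); f=F()-f0; p=pos()
    print(x,round(y,2),round(z,2),f.round(1),p.round(1),round(current_time(),1))
    if f[0]<-22 or f[2]>25 or abs(f[1])>15: print("halt"); break
    y+=np.clip(.06*(f[1]+3),-.4,.4); z+=np.clip(.06*(f[2]-4),-.4,.4); 
np.save("xyz.npy",[x,y,z])
E
```

```text
-63.5 6.3 26.9 [-4.3 -4.3  9.6] [-64.8   5.8  27.1] 15.4
-61.0 6.22 27.23 [-4.6 -4.   9.5] [-62.7   5.8  27.1] 15.7
-58.5 6.16 27.56 [-4.4 -3.7  8.4] [-60.3   5.8  27.1] 16.0
-56.0 6.12 27.83 [-3.9 -3.9  7.3] [-57.8   5.8  27.1] 16.3
-53.5 6.07 28.03 [-3.7 -3.7  5.9] [-55.2   5.8  27.1] 16.7
-51.0 6.02 28.14 [-3.2 -3.1  3.5] [-52.1   5.8  27.1] 17.0
-48.5 6.02 28.11 [-2.8 -2.8  0.4] [-49.3   5.8  27.1] 17.3
-46.0 6.03 27.9 [-8.5 -3.   4.9] [-48.9   5.8  27.3] 17.6
-43.5 6.03 27.95 [-12.7  -4.5   8.2] [-48.2   5.8  27.4] 17.9
-41.0 5.95 28.2 [-14.4  -4.1   8.4] [-46.4   5.8  27.5] 18.2
-38.5 5.88 28.47 [-13.8  -3.3   7.8] [-44.    5.8  27.5] 18.6
-36.0 5.86 28.69 [-12.8  -3.3   6.2] [-41.3   5.8  27.5] 18.9
-33.5 5.84 28.82 [-12.7  -3.4   6.1] [-38.7   5.8  27.5] 19.2
-31.0 5.82 28.95 [-11.9  -3.4   5.4] [-36.    5.8  27.5] 19.5
-28.5 5.8 29.04 [-11.4  -2.8   4.9] [-33.4   5.8  27.5] 19.8
-26.0 5.81 29.09 [-11.3  -3.    4.7] [-30.8   5.8  27.5] 20.1
-23.5 5.81 29.13 [-6.1 -2.7  0.8] [-26.4   5.8  27.3] 20.5
-21.0 5.83 28.94 [-4.8 -3.4  0.1] [-22.9   5.8  27.4] 20.8
-18.5 5.8 28.7 [-4.
[... 224 characters left out ...]
27.27 [-3.6 -3.  -0.6] [-8.4  5.8 27.5] 22.4
-6.0 5.89 26.99 [-4.  -3.3 -0.7] [-5.9  5.8 27.2] 22.7
-3.5 5.88 26.71 [-4.1 -3.1  0.1] [-3.4  5.8 27.1] 23.0
-1.0 5.87 26.48 [-4.7 -3.4  0.7] [-0.9  5.8 27. ] 23.3
1.5 5.85 26.28 [-4.4 -4.   1.6] [ 1.6  5.8 27. ] 23.6
4.0 5.79 26.13 [-4.5 -3.2  2. ] [ 4.2  5.8 27. ] 23.9
6.5 5.77 26.01 [-5.1 -3.5  2.4] [ 6.7  5.8 27. ] 24.3
9.0 5.74 25.92 [-4.9 -3.   2.6] [ 9.2  5.8 27. ] 24.6
11.5 5.74 25.83 [-4.9 -3.5  2.2] [11.7  5.8 27. ] 24.9
14.0 5.71 25.73 [-5.2 -3.4  2.6] [14.2  5.8 27. ] 25.2
16.5 5.69 25.64 [-5.  -3.3  3.5] [16.7  5.8 27. ] 25.5
19.0 5.67 25.61 [-4.4 -2.9  2.8] [19.6  5.8 27. ] 25.8
21.5 5.68 25.54 [-4.4 -3.2  3. ] [22.3  5.8 27. ] 26.2
```

```bash
python3 - <<'E'
from rob import *
f0=np.load("f0.npy"); x,y,z=np.load("xyz.npy"); p0=pos()[0]; still=0
while x<48:
    x+=.8; go(x,y,z,.03); f=F()-f0; p=pos()
    print(round(x,1),f.round(1),p.round(2),round(current_time(),1))
    still=still+1 if p[0]-p0<.4 else 0; p0=p[0]
    if f[0]<-9 or (still>=2 and f[0]<-6.5): print("stop"); break
    y+=np.clip(.06*(f[1]+3),-.2,.2); z+=np.clip(.06*(f[2]-3),-.2,.2)
np.save("xyz.npy",[x,y,z])
E
```

```text
22.3 [-4.1 -3.2  3.7] [22.94  5.79 27.04] 26.5
23.1 [-3.7 -2.7  3.1] [23.92  5.77 27.02] 26.8
23.9 [-4.  -3.5  5.1] [24.8   5.82 27.05] 27.1
24.7 [-4.8 -3.3  6. ] [25.17  5.8  27.03] 27.4
25.5 [-4.8 -3.6  5.5] [25.81  5.81 27.01] 27.7
26.3 [-4.9 -3.4  5.4] [26.63  5.8  27.02] 28.1
27.1 [-3.8 -2.7  4.1] [27.43  5.78 27.  ] 28.4
27.9 [-4.3 -3.2  4.6] [28.22  5.8  27.  ] 28.7
28.7 [-4.1 -2.8  5.1] [29.07  5.79 27.  ] 29.0
29.5 [-3.9 -3.   6. ] [29.74  5.81 26.96] 29.3
30.3 [-4.3 -2.5  5.9] [30.58  5.79 26.99] 29.6
31.1 [-3.9 -2.1  6.2] [31.33  5.77 26.96] 30.0
31.9 [-3.8 -2.3  5.3] [32.07  5.77 27.  ] 30.3
32.7 [-4.6 -2.2  5.5] [32.47  5.79 27.03] 30.6
33.5 [-6.5 -2.5  6.2] [32.52  5.78 27.05] 30.9
34.3 [-8.5 -2.8  6.7] [32.54  5.79 27.14] 31.2
stop
```

The end stop is at slide x ≈ 32.5 mm, pressed with only a few newtons. Next I ease the load, release and check.

```bash
python3 - <<'E'
from rob import *
import cv2
f0=np.load("f0.npy"); x,y,z=np.load("xyz.npy")
go(x-.6,y,z+.5,.03); print((F()-f0).round(1),pos().round(2))
grip(.07); dwell(.3); print("released",current_gripper_width(),F().round(1),pos().round(2),current_time())
p=pos(); go(p[0],p[1],110,.1); move_l((.35,.2,.35),q(A),feed=.25); dwell(.3); print(current_time())
for n in("top","side"):
    s=snapshot(n); np.savez(n+"2.npz",**s)
s=np.load("top2.npz")["pixels"];t=np.load("side2.npz")["pixels"]
cv2.imwrite("pics/end.png",np.hstack([cv2.resize(s[160:310,220:340],(400,500)),cv2.resize(t[235:335,195:345],(400,500))])[:,:,::-1])
E
```

```text
[-5.6 -2.3  4.4] [32.53  5.78 27.11]
released 0.06973363175025137 [ 0.2 -0.1  0.1] [33.73  5.78 27.96] 32.4333
35.2917
```

View pics/end.png

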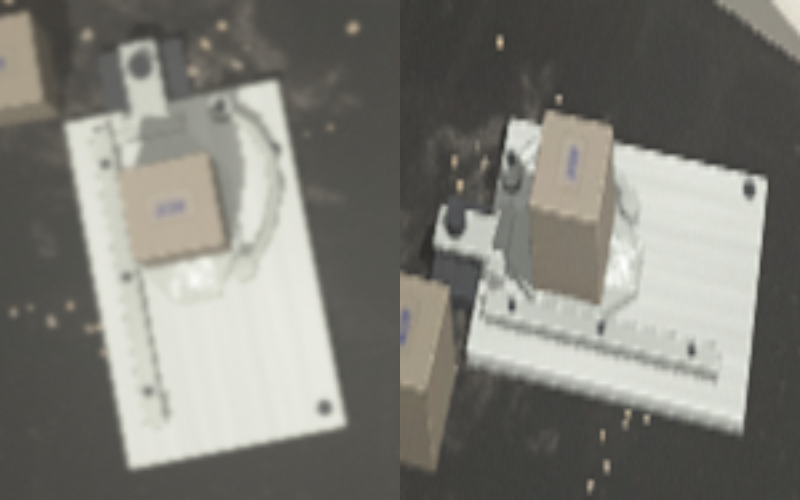

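The final picture shows the slide along the rail, its front end at the stop (about (165,130) on the left), with the nose at the rear cut corner (about (240,255)). One numeric check of its pose before handing in.

```bash
python3 - <<'E'
from rob import *
from vis import *
for n,r in(("top",(225,180,310,260)),("side",(230,245,325,330))):
    s=dict(np.load(n+"2.npz")); P=cloud(s); M=np.zeros(s["depth"].shape,bool); M[r[1]:r[3],r[0]:r[2]]=1
    M&=abs(P[...,2]-.066)<.0035; c,wh,a=rect(ray(s,big(M),.066)); d=c/1000-S0
    print(n,M.sum(),np.median(P[M][:,2]).round(4),wh,a,"stage xy",np.round([np.cos(A)*d[0]+np.sin(A)*d[1],-np.sin(A)*d[0]+np.cos(A)*d[1]],4))
E
```

```text
top 765 0.0657 [49.9 50. ] 10.62 stage xy [0.0318 0.0045]
side 535 0.0661 [50.4 53.5] 10.39 stage xy [0.0309 0.0078]
```

Pose is x ≈ 32 mm, y ≈ 6 mm, turned 0.2°, flat. Handing in.

```bash
python3 -c "
from plant import *
print(close_job(),current_time())"
```

```text
the job is handed in; nothing more can be done
the job is handed in; nothing more can be done
```

The slide is mounted flat against rail and end stop (found at stage x ≈ 32.5 mm) with the sprung arm behind its rear cut corner, released and handed in at about 35 s; the judge's verdict was not shown.

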